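# Measure from the board's end to the pencil line and lock the rule

### The arm

A 7-joint arm with a two-finger parallel gripper is mounted at the origin on the work surface. World frame = base frame: x ahead of the robot, y to its left, z up, the work surface at z = 0. Lengths are in mm, angles in rad, forces in N, time in s.
With the tool pointing down it reaches from about 350 to 900 mm from the base axis. Payload 19.9 kg.
Tool frame: the origin (TCP) lies midway between the tips of the shut fingers; the grasp point (between the pads) lies 19 mm behind it; z points along the fingers, y is the line along which they close (so a half turn about z gives the same grasp; the last joint's range is limited). The gripper opens to 94 mm and grips with 3 to 60 N. Pads are 16 mm wide; open, the fingers measure 119 mm over their backs; the gripper's body (75 mm by 177 mm) begins 78 mm behind the grasp point.
Start: joints at [1.278, 0.417, -0.01, 1.614, 0.005, 1.111, -0.053], TCP at [155.712, -605.271, 205.425] pointing down, gripper open.
Joint ranges: [-2.81, 2.81], [-0.39, 2.02], [-1.27, 1.25], [0.06, 2.57], [-1.19, 4.33], [0.19, 2], [-2.82, 2.82]. Speed limits (rad/s): [1.89, 1.89, 2.39, 2.39, 3.01, 3.01, 3.01].

### API

Orientations are given as a unit quaternion [w, x, y, z].
In Python, from workcell import env gives the robot as it stands.
- The arm moves only by the shell command python3 -m pendant 'ROWS' [FORCE]. ROWS is text: rows parted by semicolons, each of 5 numbers parted by spaces: the closure, from -1 (fully open) to 1 (shut), so that 0 is half open, then the shift along the world's x, y, z each as a share of 500 mm, from -1 to 1, then the turn about the world's z as a share of 180 degrees, from -1 to 1. In form: claw tx ty tz twist; .... A call has 1 to 5 rows; each row is the pose to reach, as a shift and turn from the pose commanded when the call began, turning the shorter way round; what a row does not reach only later rows make up. A row lasts 1/12 s, in which the tool goes at most 41.7 mm and 7.16 degrees, less where a joint would pass 70% of its speed; a pose out of reach is approached as far as the arm can. A call with a number of a shift or a turn outside -1 to 1 is refused whole. A call with a gripper value outside its range is refused whole. The fingers move at their own pace and stop on an object; FORCE is the grip in N (left out, the last holds). Time passes only in rows, so rows that repeat a pose let the fingers close. It gives the time, the measured TCP pose, the force, the opening and the grip force at its end, in the units of the state.
- env.get_obs(): the state, without advancing time (a new reading comes with each control period).
- env.camera(name): name is "side" or "top"; returns the picture (400x640x3 uint8, red, green, blue); there is no depth.
- env.camera_params(name): a dict with "fovy" (degrees; the focal length in pixels is half the picture's height over the tangent of half this angle, whatever the lens; pixels are square), "cx", "cy" (the principal point, pixels), "rvec" (rotation vector, rad) and "tvec" (3), from world to camera coordinates, as OpenCV has them. Camera axes: x right, y down, z forward; pixel columns grow to the right and rows downward; lengths in mm; the calibration is good to about 2 mm. A picture is of the moment at which its call begins. camera_params takes no time and is no camera call.
- env.close_job(): hands the job in; it is judged then, once.
The state is a dict: "time_s": time; "joint_pos": joint angles; "qd": joint speeds; "tau": joint torques, N m; "eef_pos": TCP position; "eef_rot": TCP orientation; "wrist_force": force on the tool from outside, world axes, zero at the start; "moment": the same for the moment, N m; "finger_gap": opening from 0.0 (shut) to 1.0 (fully open); "gripper_force": force on a finger pad.
Only numpy, scipy, OpenCV 4.12 (cv2) and the standard library are available. Lean on these libraries where they do the work, as an engineer would, in place of code of your own. Each camera call takes 0.05 s, during which the arm holds its last target. There are 200 camera calls.

### The job

Pick up the spring-return rule, hook its end over the far end of the oak board (the end near the pencil line), lay it along the board and back it away until the front of its case is at the line. Let go there, its case standing on the board and the hook still on the edge, then press the lock button on top fully down. Leave the spirit level, the bottle and the tumbler alone.

Things in the scene. Friction and masses are not known exactly. Their poses are not given: they have to be found in the camera images.
- rule: Loose spring-return rule, 0.5 to 0.7 kg, on a cork block 84 x 64 x 24 mm: black case with grey side panels, 110 long (its x) x 40 wide (y) x 42 mm tall. Origin: centre of the underside; z up; +x to the front (away from the robot), with a steel hook. A round steel lock button, 22 mm wide, stands 12 mm proud at the middle of the top. Let go on the board, the case's weight holds it against the spring.
- blade (a joint): Travel of the rule's straight, stiff blade out of the case front (18 mm wide, its underside 4 mm above the case's underside), m: 0 drawn in, at most 0.095. A spring of 1.2 to 1.6 N pulls it in. The distance from the hook's inner face to the case front is this value plus 3 mm.
- lock (a joint): Travel of the lock button on top of the rule, m: 0 up (free), about 0.005 fully down, where its shoe meets and brakes the blade. Pressing straight down takes about 3 N at first; it stays down by itself once pressed.
- hook (a point): Point on the inner (rear) face of the steel hook at the blade's end, at mid width, 10 mm below the underside of the case. The hook is a plate 24 mm wide and 3 mm thick that reaches from 6 mm above to 14 mm below the underside of the case. With the blade in, this point is 58 mm ahead of the rule's origin.
- mouth (a point): Bottom middle of the front face of the rule's case, where the blade comes out: 55 mm ahead of the rule's origin, on its underside.
- lock_top (a point): Centre of the top of the lock button: when up, 54 mm above the rule's underside, over its origin.
- board: Fixed oak board 300 long (its x) x 110 wide (its y) x 28 mm thick lying on the table. Origin: centre of its underside; its top is 28 mm higher. Its +x end, 150 mm from the origin, is the end farther from the robot, to be hooked.
- line: Dark pencil line, 3 mm wide, straight across the board's top, 50 to 80 mm from the board's far end. Origin: on the line, at the middle of the board's width, on its top; x along the board as the board's x.
- level: Bystander: aluminium spirit level, 150 x 24 x 45 mm, on the other cork block; no hook and no button. Origin: centre of its underside.
- bottle: Bystander: green wine bottle, 74 mm wide and 280 mm tall. Origin: centre of its underside.
- tumbler: Bystander: glass tumbler, 76 mm wide and 95 mm tall. Origin: centre of its underside.
Things that resemble listed ones, but are neither listed nor needed, are in the scene too. What is meant by the rule is not purple, and is the smaller of those in its own colour.

How it is judged (in metres and radians):
On the way, in this order (a step that is already met when the one before it is completed fails the run):
1. the hook sits over the board's far end and the blade is drawn out at least 30 mm by backing away, not yet locked (x of hook in the frame of board between 0.145 and 0.16 m and y of hook in the frame of board between -0.055 and 0.055 m and z of hook in the frame of board below 0.025 m and value of joint blade above 0.03 m and value of joint lock below 0.003 m), for 0.2 s.
2. the lock button is pressed down with the hook on the end and the case front at the line (x of hook in the frame of board between 0.145 and 0.16 m and y of hook in the frame of board between -0.055 and 0.055 m and z of hook in the frame of board below 0.025 m and x of mouth in the frame of line between -0.012 and 0.012 m and z of mouth in the frame of board between 0.025 and 0.032 m and angle between the x axis of rule and the x axis of board, either way round below 0.2 rad and angle between rule's own z axis and vertical below 0.1 rad and value of joint lock above 0.004 m), for 0.2 s.
At the end, for the whole second after the job is handed in: The rule is at rest, case standing upright on the board, along it within about 11 degrees, its hook over the far end (inner face within 5 mm inside or 10 mm beyond the end), the case front within 12 mm of the line, and the lock button down by more than 4 mm (all of step 2 and linear speed of rule below 0.02 m/s); the robot touches nothing.
It fails at once if the level is moved by more than 30 mm (distance of level from where it was at the start of the episode above 0.03 m).
It fails at once if the bottle is moved by more than 30 mm (distance of bottle from where it was at the start of the episode above 0.03 m).
It fails at once if the tumbler is moved by more than 30 mm (distance of tumbler from where it was at the start of the episode above 0.03 m).
It also fails if it takes over 45 s, if anything falls off the work surface, if the arm or the gripper's body presses on something with over 40 N, if the wrist force passes 120 N, or if a joint passes its speed limit or range.

## Working session

There is one attempt and no reset: what is moved stays moved. The work goes in short steps, Python scripts to look and compute and a shell command to move; the robot and the scene stay as the last step left them, time stands still between calls to the robot, and variables do not carry over. Pictures are saved under pics/ and viewed, at most 12 in all, crops included, and the job is handed in when it is done.

```bash
mkdir -p pics
cat > h.py <<'E'
import numpy as np, cv2
from workcell import env
def cam(n):
    p=env.camera_params(n); f=200/np.tan(np.radians(p['fovy'])/2)
    R=cv2.Rodrigues(np.array(p['rvec'],float))[0]; t=np.array(p['tvec'],float).ravel()
    return p,f,R,t
def ray(n,uv,z):
    p,f,R,t=cam(n); d=R.T@np.array([(uv[0]-p['cx'])/f,(uv[1]-p['cy'])/f,1]); c=-R.T@t
    return c+d*(z-c[2])/d[2]
def proj(n,X):
    p,f,R,t=cam(n); q=R@np.array(X,float)+t
    return np.array([p['cx']+f*q[0]/q[2],p['cy']+f*q[1]/q[2]])
def snap(n,name):
    im=env.camera(n)[:,:,::-1].copy(); cv2.imwrite(f'pics/{name}.png',im); return im
E
python3 - <<'E'
from h import *
for n in('top','side'):
    snap(n,n+'0'); p=env.camera_params(n); print(p, -cam(n)[2].T@cam(n)[3])
o=env.get_obs();print(o['time_s'],o['eef_pos'],o['eef_rot'])
E
```

```text
{'fovy': 46.69481096883492, 'cx': 317.02657103466737, 'cy': 199.30404677684115, 'rvec': array([ 2.16420534, -2.13889751,  0.1696383 ]), 'tvec': array([  -5.6336933 ,  492.40589698, 1180.91168292])} [ 316.24631109   13.8629154  1239.69504275]
{'fovy': 55.27091300418924, 'cx': 321.51376442566425, 'cy': 199.69921287332932, 'rvec': array([ 2.44375334, -0.49414409,  0.18491939]), 'tvec': array([-447.85892052,  197.01458017,  898.86449422])} [ 248.39746627 -533.810442    837.07517417]
0.1 [ 155.64755378 -604.98252404  204.89591543] [-5.28809805e-04  9.92082802e-01  1.25584326e-01 -1.06595444e-04]
```

View pics/top0.png

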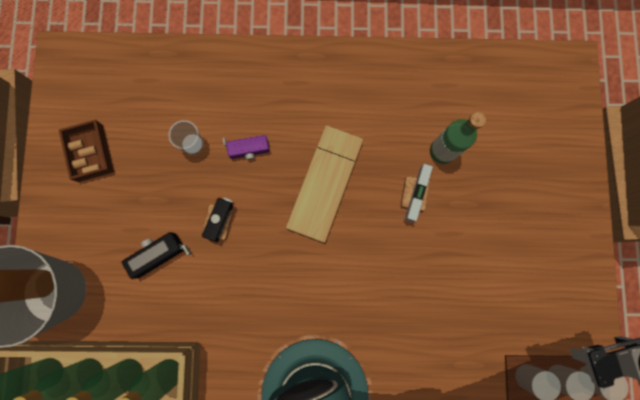

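View pics/side0.png

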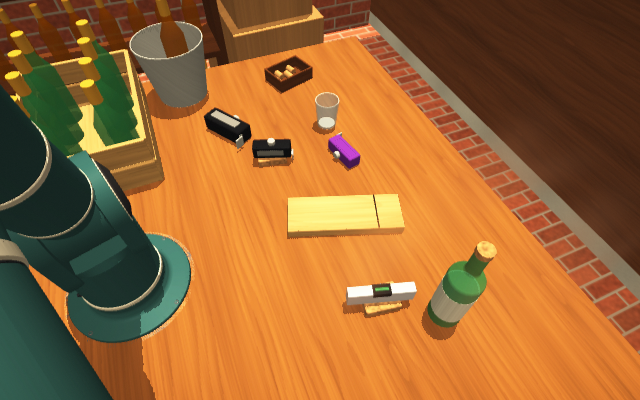

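The rule is the black case on cork, at top (218,219) and side (272,148). The larger black one at top (152,255) is a decoy lying on its side. The board is at top (325,185), with its line near the upper end at about (340,157). Next I measure both.

```bash
cat > m.py <<'E'
from h import *
im=cv2.imread('pics/top0.png'); hsv=cv2.cvtColor(im,cv2.COLOR_BGR2HSV)
# board
m=cv2.inRange(hsv,(15,50,130),(32,200,255)); m[:,:270]=0;m[:,385:]=0;m[:110]=0;m[260:]=0
m=cv2.morphologyEx(m,cv2.MORPH_CLOSE,np.ones((7,7)))
c=max(cv2.findContours(m,0,2)[0],key=cv2.contourArea)
r=cv2.minAreaRect(c); B=cv2.boxPoints(r); P=np.array([ray('top',b,28) for b in B])
print('board',B.round(1).tolist(),P.round(1).tolist())
e=np.linalg.norm(np.roll(P,-1,0)-P,axis=1); print('sides',e.round(1))
ctr=P.mean(0); i=e.argmax(); ax=(P[(i+1)%4]-P[i])/e[i]; ax*=np.sign(ax[0]); far=ctr+150*ax
print('ctr',ctr.round(1),'yaw',np.degrees(np.arctan2(ax[1],ax[0])),'far',far.round(1))
# line: dark profile along axis
n=np.array([-ax[1],ax[0],0]); g=cv2.GaussianBlur(im,(0,0),.6).sum(2).astype(float)
s=np.arange(35,100,1.); pr=[np.mean([cv2.getRectSubPix(g.astype(np.float32),(1,1),tuple(map(float,proj('top',far-d*ax+w*n))))[0,0] for w in range(-35,36,5)]) for d in s]
pr=np.array(pr);w=np.clip(np.median(pr)-pr-15,0,None);k=abs(s-s[w.argmax()])<8;print('line from far',(s*w)[k].sum()/w[k].sum(),pr[::4].round())
# rule top (black), z ~ 24+42
v=hsv[:,:,2]; m=(v<60).astype(np.uint8)*255; m[:,:195]=0;m[:,240:]=0;m[:190]=0;m[250:]=0
b=hsv.copy(); wht=((v>110)&(hsv[:,:,1]<70)).astype(np.uint8)*255; wht[:,:195]=0;wht[:,240:]=0;wht[:190]=0;wht[250:]=0
nn,l,st,ce=cv2.connectedComponentsWithStats(wht)
for j in range(1,nn): print('bright',st[j],ce[j], ray('top',ce[j],78).round(1))
m=cv2.morphologyEx(m|wht,cv2.MORPH_CLOSE,np.ones((5,5)))
c=max(cv2.findContours(m,0,2)[0],key=cv2.contourArea);B=cv2.boxPoints(cv2.minAreaRect(c));P=np.array([ray('top',q,66) for q in B])
e=np.linalg.norm(np.roll(P,-1,0)-P,axis=1);i=e.argmax();ax=(P[(i+1)%4]-P[i])/e[i];ax*=np.sign(ax[0])
print('rule',P.mean(0).round(1),e.round(1),np.degrees(np.arctan2(ax[1],ax[0])))
z=cv2.resize(im[110:260,190:370],None,fx=4,fy=4,interpolation=2);cv2.imwrite('pics/z.png',z)
for nm,X in(('bottle',(458,150)),):pass
E
python3 m.py
```

```text
board [[284.8999938964844, 227.60000610351562], [323.8999938964844, 123.5], [363.3999938964844, 138.3000030517578], [324.3999938964844, 242.39999389648438]] [[417.7, 83.3, 28.0], [701.4, -16.4, 28.0], [661.6, -123.3, 28.0], [380.3, -20.3, 28.0]]
sides [300.7 114.  299.6 110.2]
ctr [540.2 -19.2  28. ] yaw -19.376243169788435 far [681.7 -68.9  28. ]
line from far 67.17090437796729 [407. 406. 407. 406. 405. 404. 400. 365. 309. 359. 398. 402. 403. 403.
 403. 404. 404.]
bright [224 198   8   4  13] [227.38461538 199.53846154] [482.8 227.2  78. ]
bright [211 214   9   9  61] [215.         218.42622951] [434.5 256.4  78. ]
rule [434.8 250.9  66. ] [112.3  44.  112.1  43.4] -20.548739995578817
```

View pics/z.png

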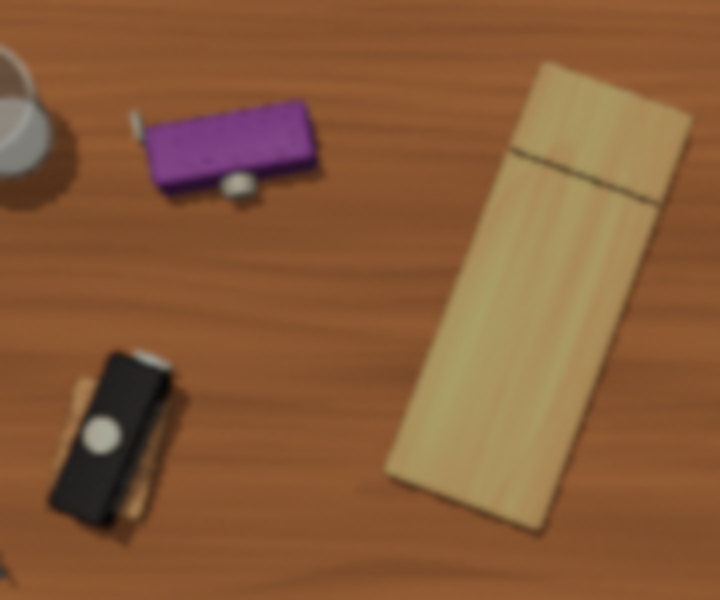

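Rule: centre (435,255), yaw about -20.5°. Its size (112×44) and its 59 mm button-to-hook distance match the spec. Board: yaw -19.4°, 300×112, with the line 67 mm from the far end. I'll approach by a route clear of the bottle.

```bash
python3 -m pendant '-1 0.195 0.355 0 0.18;-1 0.195 0.355 0 0.18;-1 0.195 0.355 0 0.18;-1 0.195 0.355 0 0.18;-1 0.195 0.355 0 0.18' 40
python3 -m pendant '-1 0.195 0.355 0 0.18;-1 0.195 0.355 0 0.18;-1 0.195 0.355 0 0.18;-1 0.195 0.355 0 0.18;-1 0.195 0.355 0 0.18'
```

```text
time_s: 0.52
eef_pos: [254.0, -425.2, 205.2]
eef_rot: [-0.0, 0.916, 0.401, -0.0]
wrist_force: [1.6, -0.8, 1.2]
finger_gap: 1.003
gripper_force: 0.0
time_s: 0.93
eef_pos: [351.4, -247.8, 205.5]
eef_rot: [0.0, 0.768, 0.641, -0.0]
wrist_force: [1.1, -0.7, 0.1]
finger_gap: 0.997
gripper_force: 0.0
```

```bash
python3 -m pendant '-1 0.056 0.335 0 0.15;-1 0.056 0.335 0 0.15;-1 0.056 0.335 0 0.15;-1 0.056 0.335 0 0.15;-1 0.056 0.335 0 0.15'
python3 -m pendant '-1 0.056 0.335 0 0.15;-1 0.056 0.335 0 0.15;-1 0.056 0.335 0 0.15;-1 0.056 0.335 0 0.15;-1 0.056 0.335 0 0.15'
python3 -m pendant '-1 0.056 0.335 0 0.143;-1 0.056 0.335 0 0.143;-1 0.056 0.335 0 0.143;-1 0.056 0.335 0 0.143;-1 0.056 0.335 0 0.143'
```

```text
time_s: 1.35
eef_pos: [379.3, -77.0, 205.7]
eef_rot: [0.0, 0.595, 0.804, 0.0]
wrist_force: [-0.1, -0.2, -0.1]
finger_gap: 1.002
gripper_force: 0.0
time_s: 1.77
eef_pos: [407.0, 90.9, 205.9]
eef_rot: [0.0, 0.391, 0.92, 0.001]
wrist_force: [0.4, -0.5, -0.2]
finger_gap: 0.997
gripper_force: 0.0
time_s: 2.18
eef_pos: [434.0, 258.9, 205.4]
eef_rot: [-0.001, 0.177, 0.984, 0.002]
wrist_force: [-0.2, -0.4, -1.7]
finger_gap: 0.996
gripper_force: 0.0
```

```bash
python3 -m pendant '-1 0.002 -0.007 -0.342 0;-1 0.002 -0.007 -0.342 0;-1 0.002 -0.007 -0.342 0;-1 0.002 -0.007 -0.342 0;-1 0.002 -0.007 -0.342 0'
python3 -c "
from h import *
snap('side','s1')"
```

```text
time_s: 2.6
eef_pos: [432.5, 246.6, 28.8]
eef_rot: [-0.004, 0.183, 0.983, -0.002]
wrist_force: [-1.3, -2.2, -1.1]
finger_gap: 0.998
gripper_force: 0.0
```

View pics/s1.png

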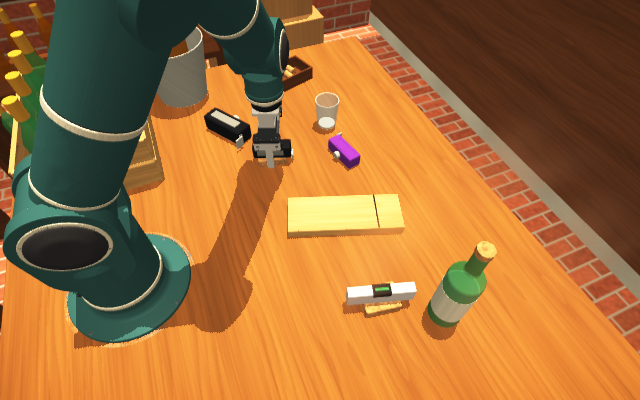

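The fingers straddle the case at about (270,148), so I close them.

```bash
python3 -m pendant '-1 0 0 0 0;0.6 0 0 0 0;0.6 0 0 0 0;0.6 0 0 0 0;0.6 0 0 0 0' 40
python3 -m pendant '0.6 0 0 0 0;0.6 0 0 0 0;0.6 0 0 0 0' 40
```

```text
time_s: 3.07
eef_pos: [436.5, 248.8, 35.7]
eef_rot: [0.001, 0.183, 0.983, 0.0]
wrist_force: [-0.8, 0.7, 0.2]
finger_gap: 0.752
gripper_force: 0.0
time_s: 3.32
eef_pos: [436.0, 249.1, 34.8]
eef_rot: [0.0, 0.182, 0.983, 0.0]
wrist_force: [1.3, 2.9, 0.8]
finger_gap: 0.543
gripper_force: 1.4
```

```bash
python3 -m pendant '1 0 0 0 0;1 0 0 0 0;1 0 0 0 0;1 0 0 0 0;1 0 0 0 0' 40
python3 -m pendant '1 0 0 0.08 0;1 0 0 0.16 0;1 0 0 0.16 0;1 0 0 0.16 0;1 0 0 0.16 0'
python3 -c "
from h import *
im=snap('top','t2');cv2.imwrite('pics/t2z.png',cv2.resize(im[130:270,140:300],None,fx=4,fy=4,interpolation=2))"
```

```text
time_s: 3.73
eef_pos: [436.1, 249.4, 34.7]
eef_rot: [0.0, 0.182, 0.983, 0.001]
wrist_force: [1.2, 5.4, 4.8]
finger_gap: 0.425
gripper_force: 40.0
time_s: 4.15
eef_pos: [435.2, 247.6, 113.3]
eef_rot: [-0.0, 0.183, 0.983, -0.001]
wrist_force: [-0.3, 0.5, -5.1]
finger_gap: 0.42
gripper_force: 40.0
```

View pics/t2z.png

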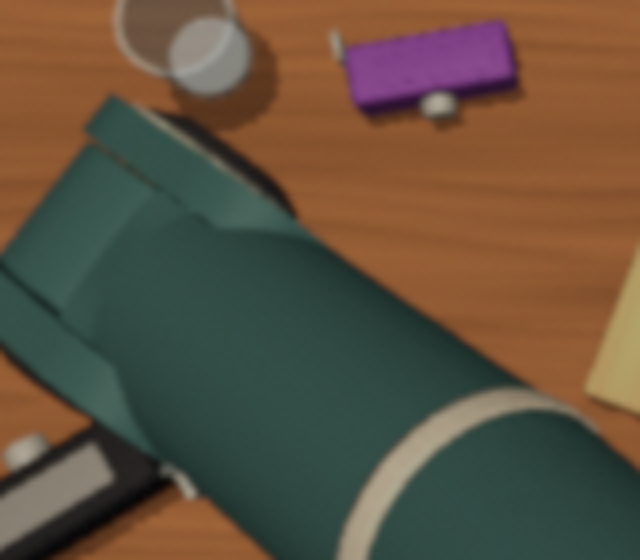

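Grip is good: opening 39.5 mm, weight felt about 5 N, and the underside is about 10.7 mm below the TCP. Now I carry it over to the board's far end.

```bash
python3 -m pendant '1 0.1 -0.15 0 0.005;1 0.205 -0.302 0 0.0095;1 0.205 -0.302 0 0.0095;1 0.205 -0.302 0 0.0095;1 0.205 -0.302 0 0.0095'
python3 -m pendant '1 0.205 -0.302 0 0;1 0.205 -0.302 0 0;1 0.205 -0.302 0 0;1 0.205 -0.302 0 0;1 0.205 -0.302 0 0'
python3 -m pendant '1 0 0 0 0;1 0 0 0 0;1 0 0 0 0'
python3 -c "
from h import *
im=snap('side','s3');cv2.imwrite('pics/s3z.png',cv2.resize(im[130:270,260:440],None,fx=4,fy=4,interpolation=2))"
```

```text
time_s: 4.62
eef_pos: [539.9, 91.7, 112.3]
eef_rot: [-0.001, 0.171, 0.985, -0.001]
wrist_force: [-0.1, -0.9, -4.0]
finger_gap: 0.421
gripper_force: 40.0
time_s: 5.03
eef_pos: [641.8, -59.8, 111.6]
eef_rot: [-0.001, 0.171, 0.985, -0.001]
wrist_force: [-0.6, 0.3, -5.2]
finger_gap: 0.424
gripper_force: 40.0
time_s: 5.28
eef_pos: [639.7, -52.3, 112.9]
eef_rot: [-0.001, 0.167, 0.986, 0.0]
wrist_force: [-0.4, 0.7, -4.6]
finger_gap: 0.423
gripper_force: 40.0
```

View pics/s3z.png

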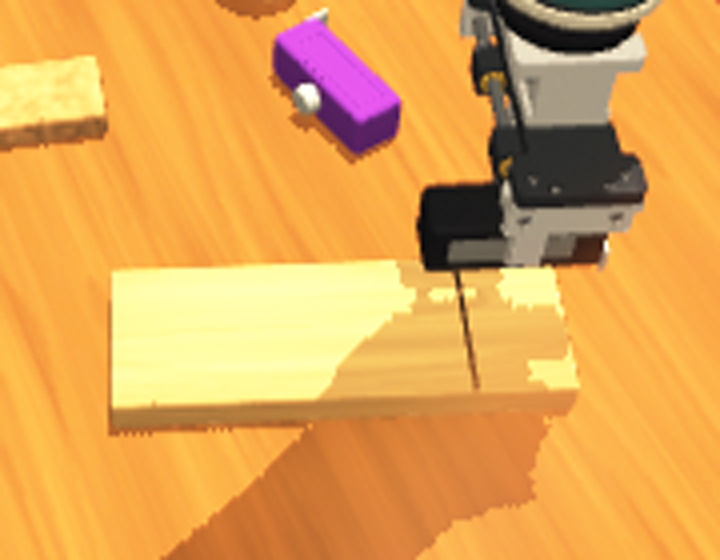

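In the crop the case's rear bottom corner is at px (366,197), the hook at about (411,196), and the board's right far top corner at (404.7,227).

Run:
```python
from h import *
F=np.array([681.7,-68.9]);a=np.radians(-19.4);u=np.array([np.cos(a),np.sin(a)]);n=np.array([-u[1],u[0]])
for nm,uv,z in(('rear',(366.2,197),102),('hook',(411.3,196.5),95),('cornerR',(404.8,227),28),('cornerL',(399,196.5),28),('lineR',(379.3,227.3),28),('line L',(374,197.5),28)):
    p=ray('side',uv,z)[:2]; print(nm,p.round(1),'along rel far',((p-F)@u).round(1),'across',((p-F)@n).round(1))
t=np.array([639.7,-52.3]);print('tcp',(t-F)@u,(t-F)@n)
```

```text
rear [583.6 -49.2] along rel far -99.1 across -14.0
hook [691.  -86.2] along rel far 14.5 across -13.2
cornerR [ 663.8 -124.8] along rel far 1.6 across -58.6
cornerL [700.1 -33. ] along rel far 5.5 across 40.0
lineR [ 603.3 -100.5] along rel far -63.4 across -55.9
line L [636.  -10.1] along rel far -62.6 across 40.3
tcp -45.12922642306872 1.706728582814647
```

Relative to the board, the two views agree: the hook's inner face is about 8 mm beyond the end. I lower it next.

```bash
python3 -m pendant '1 0 0 -0.07 0;1 0 0 -0.142 0;1 0 0 -0.142 0;1 0 0 -0.142 0;1 0 0 -0.142 0'
python3 -m pendant '1 0 0 0 0;1 0 0 0 0'
python3 -c "
from h import *
im=snap('side','s4');cv2.imwrite('pics/s4z.png',cv2.resize(im[130:270,260:440],None,fx=4,fy=4,interpolation=2))"
```

```text
time_s: 5.75
eef_pos: [640.6, -52.5, 44.1]
eef_rot: [-0.0, 0.167, 0.986, -0.0]
wrist_force: [-0.7, 0.3, -3.9]
finger_gap: 0.427
gripper_force: 40.0
time_s: 5.92
eef_pos: [641.1, -53.2, 44.5]
eef_rot: [0.001, 0.168, 0.986, -0.0]
wrist_force: [-0.9, -0.2, -5.0]
finger_gap: 0.421
gripper_force: 40.0
```

View pics/s4z.png

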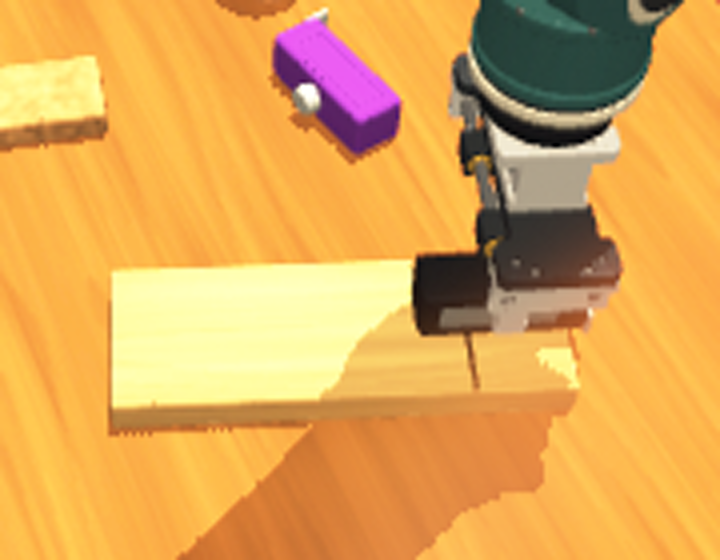

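No contact on the way down, and the hook is beyond and below the edge. I lower a further 4 mm and begin backing away gently.

```bash
python3 -m pendant '1 0 0 -0.008 0;1 -0.014 0.005 -0.008 0;1 -0.028 0.01 -0.008 0;1 -0.042 0.015 -0.008 0;1 -0.056 0.02 -0.008 0'
python3 -m pendant '1 -0.014 0.005 0 0;1 -0.028 0.01 0 0;1 -0.042 0.015 0 0;1 -0.042 0.015 0 0;1 -0.042 0.015 0 0'
python3 - <<'E'
from h import *
F=np.array([681.7,-68.9]);a=np.radians(-19.4);u=np.array([np.cos(a),np.sin(a)]);n=np.array([-u[1],u[0]])
t=np.array(env.get_obs()['eef_pos'][:2])-F;print(t@u,t@n)
im=snap('side','s5');cv2.imwrite('pics/s5z.png',cv2.resize(im[150:250,330:430],None,fx=6,fy=6,interpolation=2))
E
```

```text
time_s: 6.38
eef_pos: [611.8, -43.0, 39.5]
eef_rot: [0.0, 0.168, 0.986, -0.0]
wrist_force: [1.5, -1.4, -5.9]
finger_gap: 0.423
gripper_force: 40.0
time_s: 6.8
eef_pos: [591.6, -35.7, 39.7]
eef_rot: [0.0, 0.168, 0.986, -0.0]
wrist_force: [1.2, -0.4, -4.8]
finger_gap: 0.422
gripper_force: 40.0
-95.97163471975804 1.3632740849699627
```

View pics/s5z.png

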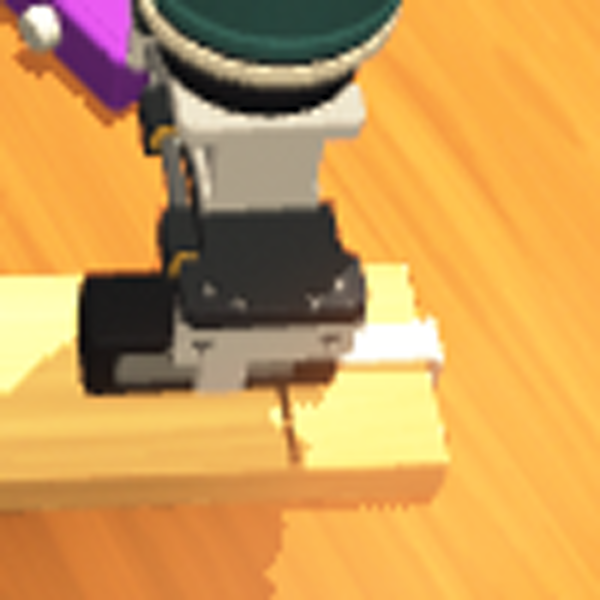

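The blade is out, with the hook over the end at crop (437,360). The case front at (335,385) is 55 crop px past the line at (280,390), about 23 mm, against 22.4 predicted. I back up 22.5 mm more and set it down.

```bash
python3 -m pendant '1 -0.015 0.005 0 0;1 -0.03 0.01 0 0;1 -0.042 0.015 0 0;1 -0.042 0.015 0 0;1 -0.042 0.015 -0.002 0'
python3 -m pendant '1 0 0 0 0;1 0 0 0 0;1 0 0 0 0'
python3 - <<'E'
from h import *
F=np.array([681.7,-68.9]);a=np.radians(-19.4);u=np.array([np.cos(a),np.sin(a)]);n=np.array([-u[1],u[0]])
t=np.array(env.get_obs()['eef_pos'][:2])-F;print(t@u,t@n)
im=snap('side','s6');cv2.imwrite('pics/s6z.png',cv2.resize(im[150:250,330:430],None,fx=6,fy=6,interpolation=2))
E
```

```text
time_s: 7.27
eef_pos: [570.7, -28.3, 38.7]
eef_rot: [0.0, 0.168, 0.986, -0.0]
wrist_force: [0.3, -0.7, -4.0]
finger_gap: 0.418
gripper_force: 40.0
time_s: 7.52
eef_pos: [571.0, -28.3, 38.4]
eef_rot: [0.0, 0.168, 0.986, 0.0]
wrist_force: [0.9, -0.1, -3.7]
finger_gap: 0.422
gripper_force: 40.0
-117.91846447483154 1.4781474588963
```

View pics/s6z.png

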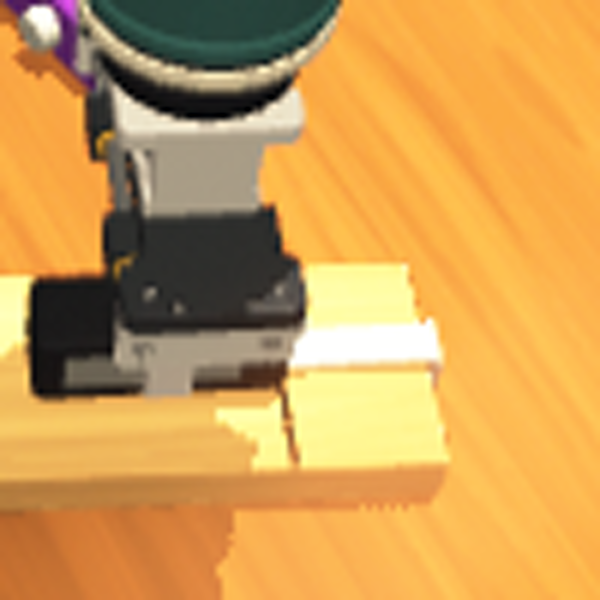

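The case front is at the line and the hook is on the edge. I set it down the last 0.5 mm and release.

```bash
python3 -m pendant '1 0 0 -0.001 0;1 0 0 -0.002 0;1 0 0 -0.002 0'
python3 -m pendant '-0.2 0 0 -0.001 0;-0.2 0 0 -0.001 0;-0.2 0 0 -0.001 0;-0.2 0 0 -0.001 0;-0.2 0 0 -0.001 0'
python3 -m pendant '-0.5 0 0 0 0;-0.5 0 0 0 0;-0.5 0 0 0 0'
```

```text
time_s: 7.82
eef_pos: [570.7, -28.3, 37.3]
eef_rot: [-0.0, 0.168, 0.986, -0.0]
wrist_force: [0.7, -0.4, -4.1]
finger_gap: 0.421
gripper_force: 40.0
time_s: 8.23
eef_pos: [570.7, -28.2, 37.0]
eef_rot: [0.0, 0.168, 0.986, -0.0]
wrist_force: [-0.7, 1.7, 0.7]
finger_gap: 0.598
gripper_force: 0.0
time_s: 8.48
eef_pos: [570.7, -28.3, 37.0]
eef_rot: [0.0, 0.168, 0.986, -0.0]
wrist_force: [-0.5, 0.3, 0.3]
finger_gap: 0.745
gripper_force: 0.0
```

```bash
python3 -m pendant '-0.5 0 0 0.08 0;-0.5 0 0 0.16 0;-0.5 0 0 0.16 0;1 0 0 0.16 0;1 0 0 0.16 0'
python3 -m pendant '1 0 0 0 0;1 0 0 0 0;1 0 0 0 0;1 0 0 0 0;1 0 0 0 0'
python3 -m pendant '1 0 0 0 0;1 0 0 0 0;1 0 0 0 0'
python3 - <<'E'
from h import *
im=snap('side','s7');cv2.imwrite('pics/s7z.png',cv2.resize(im[150:250,330:430],None,fx=6,fy=6,interpolation=2))
F=np.array([681.7,-68.9]);a=np.radians(-19.4);u=np.array([np.cos(a),np.sin(a)]);n=np.array([-u[1],u[0]])
b=np.append(F-122*u+1.5*n,82);off=(np.array([330,150]));print('button expected crop',((proj('side',b)-off)*6).round(),b.round(1),env.get_obs()['eef_pos'])
E
```

```text
time_s: 8.9
eef_pos: [570.5, -28.6, 116.7]
eef_rot: [-0.0, 0.168, 0.986, -0.0]
wrist_force: [0.7, -0.1, -1.5]
finger_gap: 0.642
gripper_force: 0.0
time_s: 9.32
eef_pos: [570.6, -28.2, 116.6]
eef_rot: [-0.0, 0.168, 0.986, 0.0]
wrist_force: [0.0, 0.6, 1.2]
finger_gap: 0.291
gripper_force: 0.0
time_s: 9.57
eef_pos: [570.7, -28.3, 116.9]
eef_rot: [0.0, 0.168, 0.986, -0.0]
wrist_force: [-0.2, 0.4, 0.2]
finger_gap: 0.077
gripper_force: 0.0
button expected crop [153. 285.] [567.1 -27.   82. ] [570.71209075 -28.27213218 116.91433403]
```

View pics/s7z.png

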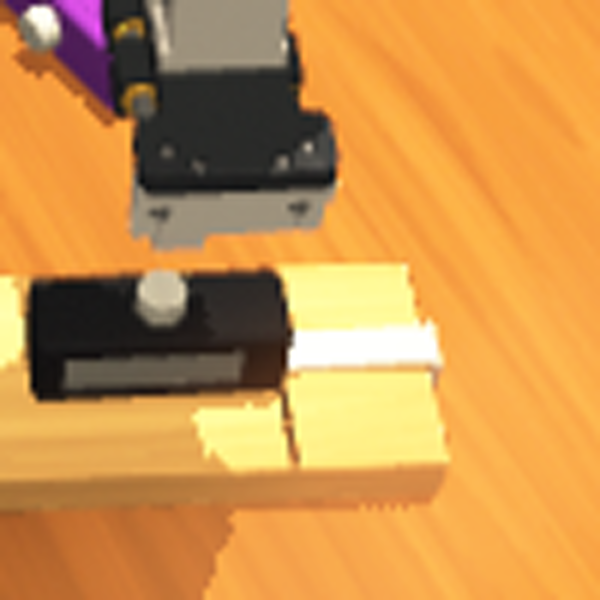

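The rule stands alone with its front at the line and the hook on. The button top at crop (162,283) matches (153,285) within the side-view bias. Next is pressing it.

```bash
python3 -m pendant '1 -0.005 0.002 0 0;1 -0.005 0.002 -0.03 0;1 -0.005 0.002 -0.06 0;1 -0.005 0.002 -0.066 0;1 -0.005 0.002 -0.066 0'
python3 -m pendant '1 0 0 -0.003 0;1 0 0 -0.006 0;1 0 0 -0.009 0;1 0 0 -0.012 0;1 0 0 -0.012 0'
python3 -m pendant '1 0 0 -0.001 0;1 0 0 -0.002 0;1 0 0 -0.002 0'
```

```text
time_s: 10.03
eef_pos: [567.6, -27.1, 83.3]
eef_rot: [-0.001, 0.168, 0.986, -0.0]
wrist_force: [1.0, 0.0, 0.5]
finger_gap: 0.002
gripper_force: 0.0
time_s: 10.45
eef_pos: [568.5, -27.2, 78.1]
eef_rot: [0.0, 0.168, 0.986, 0.0]
wrist_force: [1.1, -0.5, -0.3]
finger_gap: 0.0
gripper_force: 0.3
time_s: 10.7
eef_pos: [568.3, -27.2, 77.1]
eef_rot: [0.0, 0.168, 0.986, -0.0]
wrist_force: [0.6, 1.0, 4.2]
finger_gap: 0.004
gripper_force: 2.0
```

```bash
python3 -m pendant '1 0 0 -0.002 0;1 0 0 -0.004 0;1 0 0 -0.004 0'
python3 -m pendant '1 0 0 -0.002 0;1 0 0 -0.004 0;1 0 0 -0.004 0'
```

```text
time_s: 10.95
eef_pos: [568.0, -26.8, 75.9]
eef_rot: [-0.0, 0.168, 0.986, -0.0]
wrist_force: [-10.7, 0.4, 24.6]
finger_gap: 0.002
gripper_force: 12.1
time_s: 11.2
eef_pos: [567.8, -26.5, 74.9]
eef_rot: [-0.0, 0.167, 0.986, -0.001]
wrist_force: [-20.8, 0.4, 47.8]
finger_gap: 0.006
gripper_force: 23.9
```

Hard stop reached, so the button is fully down. I retreat straight up and look.

```bash
python3 -m pendant '1 0 0 0.008 0;1 0 0 0.02 0;1 0 0 0.1 0;1 0 0 0.2 0;1 0 0 0.2 0'
python3 -m pendant '1 0 0 0 0;1 0 0 0 0;1 0 0 0 0'
python3 - <<'E'
from h import *
im=snap('side','s8');cv2.imwrite('pics/s8z.png',cv2.resize(im[150:250,330:430],None,fx=6,fy=6,interpolation=2))
E
```

```text
time_s: 11.62
eef_pos: [570.1, -26.6, 178.4]
eef_rot: [0.003, 0.168, 0.986, 0.0]
wrist_force: [0.1, 0.1, 0.2]
finger_gap: 0.006
gripper_force: 0.0
time_s: 11.87
eef_pos: [567.6, -27.5, 172.0]
eef_rot: [-0.001, 0.168, 0.986, -0.0]
wrist_force: [1.1, 0.3, -0.3]
finger_gap: 0.009
gripper_force: 0.0
```

View pics/s8z.png

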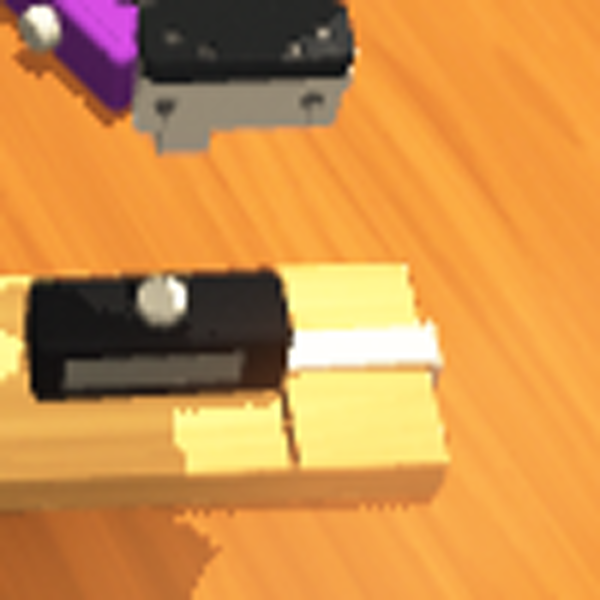

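The button is visibly lower (at about (162,300)), the case hasn't moved from the line, and the hook is still on the end. Handing in.

```bash
python3 -c "
from workcell import env
print(env.close_job())"
```

```text
the job is handed in; nothing more can be done
None
```

I handed the job in at about 12 s: the rule stands on the board with its hook over the far end, its case front at the pencil line and its lock button pressed down, though the hand-in returned no verdict.

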